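# Reset the swivel angle of a bench vise

## Robot

A 7-joint arm with a two-finger parallel gripper is mounted at the origin on the work surface. World frame = base frame: x ahead of the robot, y to its left, z up, the work surface at z = 0. Lengths are in m, angles in rad, forces in N, time in s.
With the tool pointing down it reaches from about 0.425 to 0.825 m from the base axis. Payload 3.6 kg.
Tool frame: the origin (TCP) lies at the very end of the fingers, on their centre line; the grasp point (between the pads) lies 19 mm behind it; z points along the fingers, y is the direction in which the jaws open and shut (so a half turn about z gives the same grasp; the last joint's range is limited). The gripper opens to 93 mm and grips with 3 to 60 N. Pads are 15 mm wide; open, the fingers measure 128 mm over their backs; the gripper's body (75 mm by 188 mm) begins 65 mm behind the grasp point.
Start: joints at [1.232, 0.615, -0.013, 1.423, 0.008, 1.103, -0.04], TCP at [0.2, -0.618, 0.219] pointing down, gripper open.
Joint ranges: [-3.12, 3.12], [-0.3, 2.06], [-1.34, 1.32], [0.26, 2.42], [-1.36, 4.5], [0.01, 1.98], [-2.84, 2.84]. Speed limits (rad/s): [2.79, 2.79, 3.14, 3.14, 3.14, 3.14, 3.14].

## Interface

Orientations are given as a unit quaternion [w, x, y, z].
In Python, from workcell import * gives the robot as it stands.
- The arm moves only by the shell command python3 -m jog 'ROWS'. ROWS is a JSON object of lists of equal length, an entry for each row: "xyz": the shift along the tool's x, y, z in mm, a list of three; "turn": the turn, a rotation vector about the tool's x, y, z in degrees, a list of three; "hand": the gripper's target within -1 to 1 (fully open at 1, half-way at 0, shut at -1). A call has 1 to 8 rows; each row shifts and turns the pose as measured when the row begins, along the tool's axes as they then stand; what a row does not reach is not made up. A row lasts 1/8 s, in which the tool goes at most 62.5 mm and 10.7 degrees, less where a joint would pass 70% of its speed; a pose out of reach is approached as far as the arm can. A call is refused whole if a number of a shift passes 62.5 or a number of a turn 10.7, either way. A call with a gripper value outside its range is refused whole. The fingers move at their own pace and stop on an object; the grip force is fixed at half the most. Time passes only in rows, so rows that do not move let the fingers close. It gives the time, the measured TCP pose, the force and the opening at its end, in the units of the state.
- sense(): the state, without advancing time (a new reading comes with each control period).
- grab_frame(name): name is "scene" or "top" or "wrist"; returns the picture (384x512x3 uint8, red, green, blue); there is no depth.
- camera_info(name): a dict with "intrinsics" (3x3 intrinsics, pixels), "pose" (4x4, takes a point from camera to world coordinates). Camera axes: x right, y up, looking along -z (the intrinsics and any distortion apply to the point x, -y, -z); pixel columns grow to the right and rows downward; lengths in m; the calibration is good to about 2 mm. A picture is of the moment at which its call begins: read the wrist's pose just before it. camera_info takes no time and is no camera call; for the wrist camera it gives the pose at the moment of the call.
- sign_off(): hands the job in, once; it reports no verdict.
The state is a dict: "clock": time; "joint_positions": joint angles; "qvel": joint speeds; "joint_efforts": joint torques, N m; "eef_pos": TCP position; "orientation": TCP orientation; "wrist_force": force on the tool from outside, world axes, zero at the start; "moment": the same for the moment, N m; "gripper_width": finger opening in m.
Only numpy, scipy, OpenCV 4.12 (cv2) and the standard library are available. Lean on these libraries where they do the work, as an engineer would, in place of code of your own. Each camera call takes 0.05 s, during which the arm holds its last target. There are 200 camera calls.

## Task

Slacken the square clamp knob of the bench vise until the head is free, swing the head by its upright handle until the pointer stands at the index tab, and then screw the knob down again until the clamp is firmly tight, going by feel and not forcing it. Do not drag the head round while it is clamped, do not shift the index tab, leave the things lying around where they are, and let go of everything at the end.

Things in the scene. Friction and masses are not known exactly. Their poses are not given: they have to be found in the camera images.
- vise_base: fixed base of a small blue bench vise: a plywood board 300 x 320 mm, 18 mm thick, with a round base casting 200 mm across. Origin on the table under the swivel axis; z up. It does not move. All parts of the vise but the knob and the handle end below 120 mm above the table, and a grey bracket (its top 110 mm high) carries the clamp screw on the base's +y side
- head_angle (a joint): angle of the swivelling head on the base, rad, positive counter-clockwise from above; limits -0.8 and 0.75. At 0 the head's handle lies on the base's +x side and its pointer on the -y side. When unclamped the head stays where it is left and takes about 0.5 N m to turn (some 6 N at the handle)
- swivel_axis (a point): point on the upright axis about which the head swings, 34 mm above the table
- handle_grip (a point): grip point of the plain round upright steel handle at the tail of the head, 90 mm from the swivel axis; the handle is 24 mm in diameter, its free part runs from 86 to 164 mm above the table, and this point is 146 mm up on its centre line. Swing the head by it
- pointer_tip (a point): tip of the dark pointer, 7 mm wide and 28 mm long, that stands out from the edge of the round steel swivel plate (164 mm across) under the vise, 87.5 mm from the swivel axis, 50 mm above the table; turns with the head
- index_mark (a point): inner end of the index tab, a dark steel tab 7 mm wide, 14 mm long and 20 mm tall on the rim of the base's engraved scale, 87.5 mm from the swivel axis, 50 mm above the table: the mark to which the pointer is set. It is stiff on the base and is not to be shifted
- index_tab (a joint): angle of the index tab about the swivel axis, rad, in the sense of joint head_angle: the pointer stands at the tab when joint head_angle equals this value. The tab is always counter-clockwise of the pointer at the start
- clamp_knob (a joint): turn of the clamp knob, rad, positive counter-clockwise from above, which loosens (clockwise tightens); limits -4 and 4, no fixed tight position. The screw moves the clamp shoe 3 mm a radian. The knob does not move up or down; about 0.7 rad from the start frees the head. It stays where it is left, save that a very tight one eases back a little
- knob_grip (a point): centre of the clamp knob, a black square hand knob 44 x 44 mm and 24 mm tall with rounded corners, 155 mm above the table, on top of the clamp screw; its x and y axes are square to its flat sides and turn with it. Its upright axis is 62 mm from the swivel axis. Nothing else is near it at its own height except the handle, never closer than 75 mm
- clamp_shoe: steel shoe under the clamp screw that presses on the swivel plate and locks the head. Turning the free knob takes about 0.2 N m of friction; once the shoe has seated, clockwise torque rises by about 0.35 N m a radian (0.003 N m per N on the shoe). Clamped with 35 to 90 N at the start. Firmly tight: 40 to 130 N, i.e. 0.12 to 0.4 N m above the free torque, best 0.2 above; 180 N spoils it
- vise_head: the swivelling head: blue vise, tail with handle, and the round steel swivel plate (164 mm across, top 48 mm up) on which the clamp shoe presses; origin on the table under the swivel axis, x axis towards the handle, pointer on -y. The plate's top is worn lower towards one side, so that at the new head angle the shoe seats 0.3 to 0.8 rad further clockwise than before: turning the knob back to its old position leaves the head loose
- bolt: bystander: loose steel bolt, 58 mm long, lying on the board
- washer: bystander: loose thick steel ring, 32 mm across, lying on the board
- spray_a: bystander: green spray can, 52 mm across, 170 mm tall, origin at its foot
- spray_b: bystander: dark spray can, 52 mm across, 160 mm tall, origin at its foot
- screwdriver: bystander: screwdriver lying on the table
- wrench: bystander: open-ended wrench lying on the table
- pliers: bystander: pliers lying on the table, about 160 mm long
- parts_box: bystander: closed carton 90 x 70 x 50 mm, origin under its centre

How it is judged:
By the outcome, as a careful person would: the job done as asked, in the order asked, and still so for the second after the job is handed in, with the robot touching nothing.
It also fails if it takes over 72 s, if anything falls off the work surface, if the arm or the gripper's body presses on something with over 40 N, if the wrist force passes 120 N, or if a joint passes its speed limit or range.

## Working session

There is one attempt and no reset: what is moved stays moved. The work goes in short steps, Python scripts to look and compute and a shell command to move; the robot and the scene stay as the last step left them, time stands still between calls to the robot, and variables do not carry over. Pictures are saved under pics/ and viewed, about 8 in all and at most 12, crops included, and the job is handed in when it is done.

```bash
ls; mkdir -p pics; python3 - <<'E'
from workcell import *
import cv2,numpy as np
s=sense();print({k:np.round(v,3).tolist() for k,v in s.items()})
ims=[grab_frame(n) for n in("top","scene")]
for n,i in zip(("top","scene"),ims):
    cv2.imwrite(f"pics/{n}0.png",i[:,:,::-1]);c=camera_info(n);print(n,np.round(c["intrinsics"],1).tolist(),np.round(c["pose"],3).tolist())
c=camera_info("wrist");print(np.round(c["intrinsics"],1).tolist(),np.round(c["pose"],3).tolist(),c.keys())
E
```

```text
pics
{'clock': 0.0, 'joint_positions': [1.231, 0.616, -0.013, 1.425, 0.008, 1.103, -0.04], 'qvel': [0.001, 0.0, -0.001, -0.0, -0.001, 0.0, -0.002], 'joint_efforts': [0.0, -45.893, 0.21, -16.574, -0.061, 0.02, 0.0], 'eef_pos': [0.2, -0.618, 0.217], 'orientation': [-0.001, 0.988, 0.156, -0.0], 'wrist_force': [-0.623, -0.122, 0.062], 'moment': [-0.039, 0.025, -0.004], 'gripper_width': 0.093}
top [[383.1, 0.0, 251.2], [0.0, 383.1, 190.8], [0.0, 0.0, 1.0]] [[-0.003, 0.998, -0.063, 0.512], [-1.0, -0.001, 0.021, 0.02], [0.021, 0.063, 0.998, 1.106], [0.0, 0.0, 0.0, 1.0]]
scene [[454.6, 0.0, 253.5], [0.0, 454.6, 193.5], [0.0, 0.0, 1.0]] [[-0.183, -0.763, 0.62, 1.5], [0.983, -0.135, 0.124, 0.185], [-0.011, 0.632, 0.775, 1.293], [0.0, 0.0, 0.0, 1.0]]
[[336.8, 0.0, 254.8], [0.0, 336.8, 186.0], [0.0, 0.0, 1.0]] [[0.307, 0.915, 0.263, 0.272], [-0.952, 0.296, 0.082, -0.594], [-0.003, -0.275, 0.961, 0.383], [0.0, 0.0, 0.0, 1.0]] dict_keys(['intrinsics', 'pose'])
```

View top.

```bash
python3 -c "
import cv2
i=cv2.imread('pics/top0.png');cv2.imwrite('pics/top0b.png',cv2.resize(i,(768,576),interpolation=cv2.INTER_CUBIC))"
```

```text
(no output)
```

View pics/top0b.png

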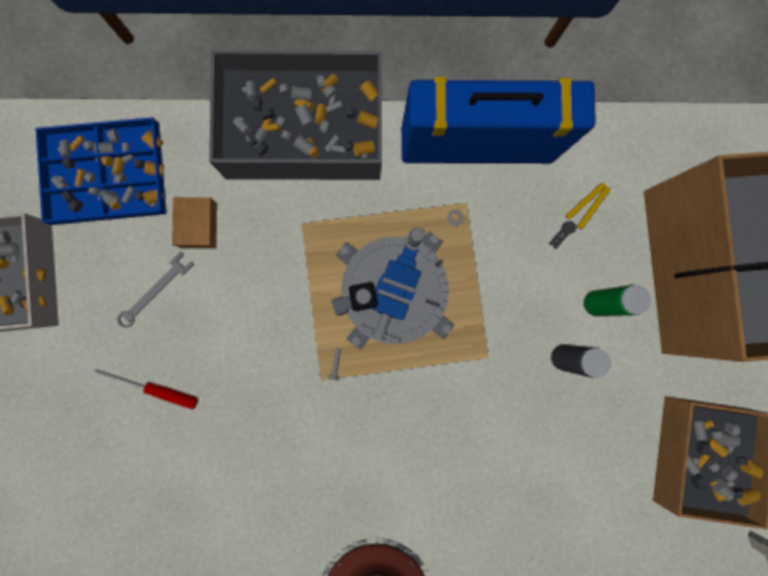

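```bash
cat > h.py <<'E'
from workcell import *
import cv2,numpy as np
def ray(cam,u,v,z,info=None):
    c=info or camera_info(cam);K=np.array(c["intrinsics"]);T=np.array(c["pose"])
    d=np.linalg.inv(K)@[u,v,1];d=T[:3,:3]@[d[0],-d[1],-d[2]];o=T[:3,3]
    return o+d*(z-o[2])/d[2]
def proj(cam,p,info=None):
    c=info or camera_info(cam);K=np.array(c["intrinsics"]);T=np.array(c["pose"])
    q=T[:3,:3].T@(np.array(p)-T[:3,3]);q=K@[q[0],-q[1],-q[2]];return q[:2]/q[2]
E
python3 - <<'E'
from h import *
r=lambda u,v,z:np.round(ray("top",u/1.5,v/1.5,z),4)
print("board",[r(*p,.018) for p in((303,223),(467,204),(488,356),(321,379))])
print("knob",r(363,296,.167),"handle",r(416,235,.164),"ptr",r(433,303,.05),"tab",r(438,263,.06), "swivel plate c",r(395,290,.034))
for n,p in(("sprayA",(636,299,.17)),("B",(595,361,.16)),("bolt",(336,365,.022)),("washer",(456,217,.02))):print(n,r(*p))
E
```

```text
board [array([0.7018, 0.1368, 0.018 ]), array([ 0.7389, -0.1773,  0.018 ]), array([ 0.4484, -0.2134,  0.018 ]), array([0.4068, 0.1016, 0.018 ])]
knob [0.5554 0.0223 0.167 ] handle [ 0.6564 -0.0655  0.164 ] ptr [ 0.5477 -0.1063  0.05  ] tab [ 0.6207 -0.1149  0.06  ] swivel plate c [ 0.5727 -0.0372  0.034 ]
sprayA [ 0.5496 -0.4269  0.17  ]
B [ 0.4478 -0.3601  0.16  ]
bolt [0.433  0.0733 0.022 ]
washer [ 0.7133 -0.1555  0.02  ]
```

```bash
python3 -m jog '{"xyz":[[0,0,-50],[40,-6,-40],[58,-7,0],[58,-7,0],[58,-7,0],[58,-7,0],[58,-7,0],[58,-7,0]],"turn":[[0,0,0],[0,0,-4],[0,0,-5.6],[0,0,-5.6],[0,0,-5.6],[0,0,-5.6],[0,0,-5.6],[0,0,-5.6]],"hand":[0.29,0.29,0.29,0.29,0.29,0.29,0.29,0.29]}'
python3 -m jog '{"xyz":[[58,-7,0],[58,-7,0],[58,-7,0],[58,-7,0],[58,-7,0],[0,0,0]],"turn":[[0,0,-5.6],[0,0,-5.6],[0,0,-5.6],[0,0,-5.6],[0,0,-5.6],[0,0,0]],"hand":[0.29,0.29,0.29,0.29,0.29,0.29]}'
```

```text
clock: 1.1
eef_pos: [0.4903, -0.3611, 0.3041]
orientation: [-0.006, 0.883, 0.469, -0.002]
wrist_force: [0.5, 0.2, 0.2]
gripper_width: 0.0599
clock: 1.85
eef_pos: [0.5703, -0.0658, 0.3025]
orientation: [-0.01, 0.734, 0.679, -0.0]
wrist_force: [-0.7, -0.6, -1.0]
gripper_width: 0.0603
```

```bash
python3 - <<'E'
from h import *
import json
c=camera_info("wrist");i=grab_frame("wrist")
json.dump({k:np.array(v).tolist() for k,v in c.items()},open("w1.json","w"))
cv2.imwrite("pics/w1.png",cv2.resize(i[:,:,::-1],(768,576),interpolation=cv2.INTER_CUBIC))
E
```

```text
(no output)
```

View pics/w1.png

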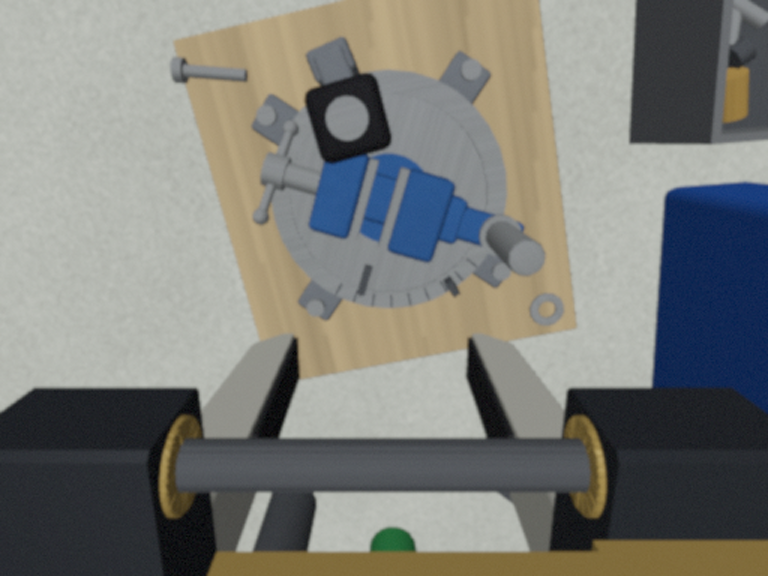

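```bash
python3 - <<'E'
from h import *
import json
c=json.load(open("w1.json"))
r=lambda u,v,z:ray("",u/1.5,v/1.5,z,c)
k=[r(*p,.167)[:2] for p in((307,91),(374,73),(391,142),(327,161))]
print("knob",np.mean(k,0),r(347,118,.167)[:2])
for a,b in((0,1),(3,2),(0,3),(1,2)):
    d=k[b]-k[a];print(np.linalg.norm(d),np.degrees(np.arctan2(d[1],d[0])))
print("handle",r(527,255,.164))
B=[r(*p,.018)[:2] for p in((175,41),(577,328),(301,379),(540,-5))];print("board",B)
for n,p in dict(ptip=(362,294,.05),proot=(368,266,.05),tabin=(446,278,.055),tabout=(457,294,.06)).items():print(n,r(*p))
E
```

```text
knob [0.55546201 0.02417915] [0.55387508 0.02397264]
0.03901827575469858 9.425511847042335
0.03883403229848016 11.479420522113807
0.039819469723948744 -79.68732890465164
0.03842505199699807 -79.9670877484069
handle [ 0.65642998 -0.06480056  0.164     ]
board [array([0.40663492, 0.10297736]), array([ 0.74093777, -0.17444074]), array([ 0.47360759, -0.20810236]), array([0.70555892, 0.11244285])]
ptip [ 0.54367296 -0.11624945  0.05      ]
proot [ 0.55102625 -0.09173266  0.05      ]
tabin [ 0.61641643 -0.10596047  0.055     ]
tabout [ 0.62454763 -0.1192582   0.06      ]
```

```bash
python3 -m jog '{"xyz":[[45,-11,0],[43,-7,40],[0,0,20],[0,0,0]],"turn":[[-0.8,-0.8,-7.5],[0,0,-7],[0,0,0],[0,0,0]],"hand":[0.29,0.29,0.29,0.29]}'
cat >> h.py <<'E'
from scipy.spatial.transform import Rotation as R
def goto(x,y,z,yawy):
    "shift (tool mm) and turn (deg) from here to TCP x,y,z with tool y at yaw (deg), tool down"
    s=sense();q=s["orientation"];r=R.from_quat(np.r_[q[1:],q[0]])
    a=np.radians(yawy);Y=np.array([np.cos(a),np.sin(a),0]);Z=np.array([0,0,-1.]);X=np.cross(Y,Z)
    t=R.from_matrix(np.c_[X,Y,Z])
    y=r.as_matrix()[:,1]
    print("t",s["clock"],"pos",np.round(s["eef_pos"],4),"yaw",round(np.degrees(np.arctan2(y[1],y[0])),2),"F",np.round(s["wrist_force"],1),"M",np.round(s["moment"],3),"w",round(s["gripper_width"],4),"j7",round(s["joint_positions"][6],3))
    print("shift",np.round(r.inv().apply(np.array([x,y_ if False else 0,z]) if False else np.array([x,_y(y,x) if False else 0,0]))*0,1) if False else "",end="")
E
python3 - <<'E'
s=open('h.py').read()
i=s.index('    y=r.as_matrix()')
s=s[:i]+'''    v=r.as_matrix()[:,1]
    print("t",s["clock"],"pos",np.round(s["eef_pos"],4),"yaw",round(np.degrees(np.arctan2(v[1],v[0])),2),"F",np.round(s["wrist_force"],1),"M",np.round(s["moment"],3),"w",round(s["gripper_width"],4),"j7",round(s["joint_positions"][6],3))
    print("shift",np.round(r.inv().apply(np.array([x,y,z])-s["eef_pos"])*1000,1),"turn",np.round(np.degrees((r.inv()*t).as_rotvec()),1))
'''
open('h.py','w').write(s)
E
python3 -c "
from h import *
goto(.555,.024,.136,10)"
```

```text
clock: 2.4
eef_pos: [0.5544, 0.0107, 0.2397]
orientation: [0.003, 0.648, 0.762, -0.004]
wrist_force: [-0.3, -0.1, -0.1]
gripper_width: 0.0599
t 2.4 pos [0.5544 0.0107 0.2397] yaw 9.25 F [-0.3 -0.1 -0.1] M [-0.04  -0.082 -0.014] w 0.0599 j7 -0.138
shift [ 14.    2.9 103.6] turn [-0.1  0.5 -0.8]
```

```bash
python3 -m jog '{"xyz":[[14,3,20],[1,0,30],[0,0,30],[0,0,20],[0,0,0]],"turn":[[0,0.5,-0.8],[0,0,0],[0,0,0],[0,0,0],[0,0,0]],"hand":[0.29,0.29,0.29,0.29,0.29]}'
python3 -c "
from h import *
goto(.555,.024,.136,10)"
```

```text
clock: 3.02
eef_pos: [0.5604, 0.0154, 0.1408]
orientation: [0.004, 0.65, 0.76, -0.0]
wrist_force: [-0.0, 0.5, 0.7]
gripper_width: 0.0596
t 3.025 pos [0.5604 0.0154 0.1408] yaw 8.97 F [-0.   0.5  0.7] M [-0.046 -0.085  0.035] w 0.0596 j7 -0.215
shift [ 9.4 -4.   4.7] turn [ 0.3  0.4 -1. ]
```

```bash
python3 -m jog '{"xyz":[[9,-4,4],[0,0,0],[0,0,0]],"turn":[[0.3,0.4,-1],[0,0,0],[0,0,0]],"hand":[0.29,0.29,0.29]}'
python3 - <<'E'
from h import *
goto(.555,.024,.136,10)
i=grab_frame("wrist")
cv2.imwrite("pics/w2.png",cv2.resize(i[:,:,::-1],(768,576),interpolation=cv2.INTER_CUBIC))
E
```

```text
clock: 3.4
eef_pos: [0.5571, 0.0229, 0.1395]
orientation: [0.002, 0.644, 0.765, 0.002]
wrist_force: [0.6, -0.4, -0.1]
gripper_width: 0.0601
t 3.4 pos [0.5571 0.0229 0.1395] yaw 9.85 F [ 0.6 -0.4 -0.1] M [ 0.011 -0.105  0.023] w 0.0601 j7 -0.212
shift [ 1.4 -1.9  3.5] turn [ 0.3  0.  -0.1]
```

View pics/w2.png

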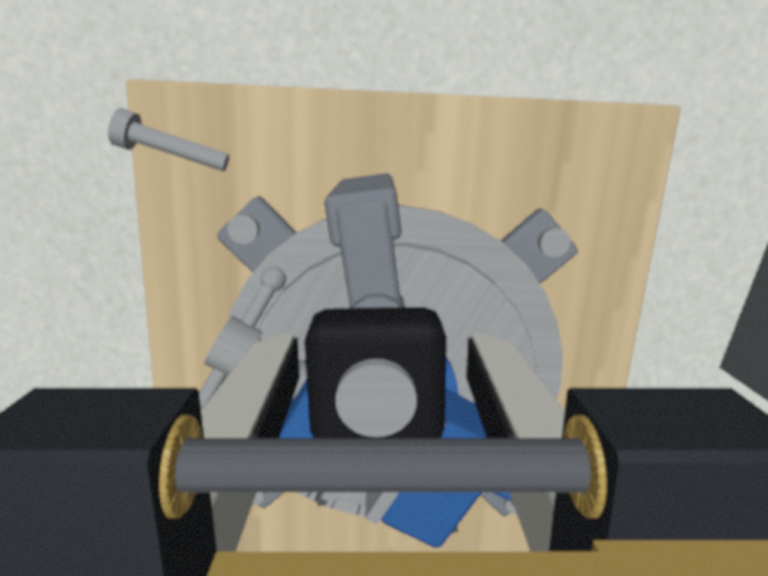

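```bash
python3 -m jog '{"xyz":[[1.5,-2.5,2],[0,0,0],[0,0,0],[0,0,0],[0,0,0]],"turn":[[0.2,0,0],[0,0,0],[0,0,0],[0,0,0],[0,0,0]],"hand":[0.29,-1,-1,-1,-1]}'
python3 - <<'E'
from h import *
goto(.555,.024,.136,10)
E
```

```text
clock: 4.08
eef_pos: [0.5548, 0.0244, 0.138]
orientation: [0.001, 0.643, 0.766, 0.001]
wrist_force: [0.7, 0.3, 0.6]
gripper_width: 0.0439
t 4.075 pos [0.5548 0.0244 0.138 ] yaw 9.93 F [0.7 0.3 0.6] M [-0.037  0.015  0.102] w 0.0439 j7 -0.215
shift [-0.4  0.1  2. ] turn [ 0.2  0.1 -0.1]
```

```bash
python3 -m jog '{"xyz":[[0,0,0],[0,0,0],[0,0,0]],"turn":[[0,0,-8],[0,0,-8],[0,0,-8]],"hand":[-1,-1,-1]}' >/dev/null; python3 -c "
from h import *
goto(.555,.024,.138,65)"
python3 -m jog '{"xyz":[[0,0,0],[0,0,0],[0,0,0]],"turn":[[0,0,-8],[0,0,-8],[0,0,-8]],"hand":[-1,-1,-1]}' >/dev/null; python3 -c "
from h import *
goto(.555,.024,.138,65)"
```

```text
t 4.45 pos [0.5542 0.0242 0.1377] yaw 34.41 F [-0.5 -0.3  0.3] M [ 0.112 -0.189 -0.18 ] w 0.0436 j7 0.127
shift [-0.6  0.5 -0.3] turn [  0.    0.1 -30.6]
t 4.825 pos [0.5538 0.0237 0.1377] yaw 58.85 F [-1.  -0.2 -0.1] M [ 0.208 -0.22  -0.205] w 0.044 j7 0.473
shift [-0.9  0.9 -0.3] turn [ 0.   0.  -6.2]
```

```bash
python3 -m jog '{"xyz":[[0,0,0],[0,0,0],[0,0,0],[0,0,0],[0,0,-20],[0,0,-30],[0,0,-20],[0,0,0]],"turn":[[0,0,-6],[0,0,0],[0,0,0],[0,0,0],[0,0,0],[0,0,0],[0,0,0],[0,0,0]],"hand":[-1,-1,0.29,0.29,0.29,0.29,0.29,0.29]}'; python3 -c "
from h import *
goto(.656,-.065,.2,71)"
```

```text
clock: 5.82
eef_pos: [0.5527, 0.0231, 0.2087]
orientation: [-0.001, 0.22, 0.975, -0.0]
wrist_force: [-0.2, 0.8, -0.5]
gripper_width: 0.0599
t 5.825 pos [0.5527 0.0231 0.2087] yaw 64.56 F [-0.2  0.8 -0.5] M [ 0.012 -0.174  0.035] w 0.0599 j7 0.624
shift [-131.1  -35.2    8.5] turn [-0.1 -0.1 -6.4]
```

```bash
python3 -m jog '{"xyz":[[-45,-12,0],[-45,-12,0],[-38,-5,0],[0,0,0]],"turn":[[0,0,-2],[0,0,-2],[0,0,-2],[0,0,0]],"hand":[0.1,0.1,0.1,0.1]}'; python3 - <<'E'
from h import *
import json
goto(.656,-.065,.2,71)
c=camera_info("wrist");i=grab_frame("wrist")
json.dump({k:np.array(v).tolist() for k,v in c.items()},open("w3.json","w"))
cv2.imwrite("pics/w3.png",cv2.resize(i[:,:,::-1],(768,576),interpolation=cv2.INTER_CUBIC))
E
```

```text
clock: 6.32
eef_pos: [0.6587, -0.0563, 0.2036]
orientation: [-0.004, 0.167, 0.986, -0.002]
wrist_force: [-0.7, 0.2, -1.5]
gripper_width: 0.0507
t 6.325 pos [ 0.6587 -0.0563  0.2036] yaw 70.81 F [-0.7  0.2 -1.5] M [ 0.002 -0.128  0.019] w 0.0507 j7 0.887
shift [-0.3 -9.1  3.6] turn [-0.3 -0.5 -0.2]
```

View pics/w3.png

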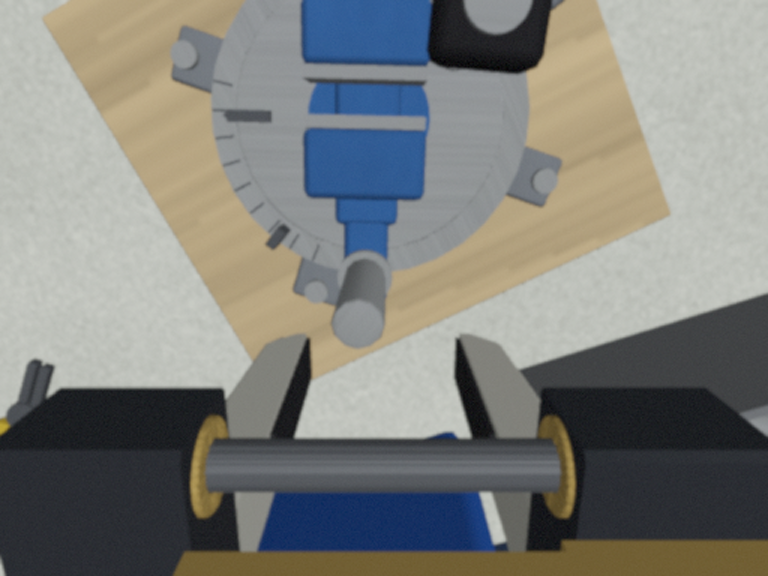

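```bash
python3 - <<'E'
from h import *
import json
from scipy.optimize import least_squares
c=json.load(open("w3.json"));c1=json.load(open("w1.json"))
r=lambda u,v,z,c=c:ray("",u/1.5,v/1.5,z,c)[:2]
H=r(358,325,.164);P=r(225,115,.05);Pr=r(271,116,.05)
for z in(.05,.055,.06):print("tab in/out",z,r(287,230,z),r(270,247,z), r(446,278,z,c1),r(457,294,z,c1))
print("H",H,"P",P,Pr)
K=np.array([.555,.024]);n=np.linalg.norm
A=least_squares(lambda a:[n(H-a)-.09,n(P-a)-.0875,n(K-a)-.062,np.dot(H-a,P-a)/.09],[.573,-.036]);print(A.x,A.fun)
a=A.x;ang=lambda p:np.degrees(np.arctan2(*(p-a)[::-1]))
print("ang H",ang(H),"P",ang(P),ang(Pr),"tab",[(ang(r(287,230,z)),ang(r(270,247,z)),ang(r(446,278,z,c1)),ang(r(457,294,z,c1))) for z in(.05,.055)])
E
```

```text
tab in/out 0.05 [ 0.61930572 -0.10759161] [ 0.62599323 -0.12217876] [ 0.61688952 -0.10734773] [ 0.625704   -0.12239144]
tab in/out 0.055 [ 0.61879417 -0.10637847] [ 0.6253772  -0.12073772] [ 0.61641643 -0.10596047] [ 0.62512581 -0.12082482]
tab in/out 0.06 [ 0.61828261 -0.10516533] [ 0.62476116 -0.11929669] [ 0.61594333 -0.10457321] [ 0.62454763 -0.1192582 ]
H [ 0.65647724 -0.06652039] P [ 0.541886   -0.11649193] [ 0.55158914 -0.09046437]
[ 0.57252157 -0.03496061] [-3.08444013e-04 -4.02959200e-04 -4.90985671e-04  1.20151961e-05]
ang H -20.60174712206767 P -110.59381588288716 -110.66323125732622 tab [(np.float64(-57.2130042648733), np.float64(-58.48838900697997), np.float64(-58.494781568585076), np.float64(-58.688684207712996)), (np.float64(-57.060251280020594), np.float64(-58.3587355656912), np.float64(-58.27404002358203), np.float64(-58.506505521007156))]
```

```bash
python3 -m jog '{"xyz":[[0,-9,0],[0,0,0]],"turn":[[-0.3,-0.5,1],[0,0,0]],"hand":[0.1,0.1]}'>/dev/null; python3 -c "
from h import *
goto(.6563,-.0663,.13,69.5)"
```

```text
t 6.625 pos [ 0.6521 -0.062   0.2031] yaw 70.03 F [-0.1 -0.5 -0.8] M [-0.016 -0.129 -0.009] w 0.0511 j7 0.88
shift [-5.6 -2.6 73.1] turn [-0.1 -0.2  0.5]
```

```bash
python3 -m jog '{"xyz":[[-5.6,-2.6,15],[0,0,25],[0,0,20],[0,0,0]],"turn":[[0,0,0.5],[0,0,0],[0,0,0],[0,0,0]],"hand":[0.1,0.1,0.1,0.1]}'>/dev/null; python3 -c "
from h import *
goto(.6563,-.0663,.13,69.5)"
```

```text
t 7.125 pos [ 0.6553 -0.0662  0.1401] yaw 69.56 F [-0.3  0.4 -0.1] M [ 0.038 -0.176  0.023] w 0.0514 j7 0.839
shift [-1.   0.3 10.1] turn [-0.1 -0.2  0.1]
```

```bash
python3 -m jog '{"xyz":[[-1,0,10],[0,0,0],[0,0,0],[0,0,0],[0,0,0]],"turn":[[0,0,0],[0,0,0],[0,0,0],[0,0,0],[0,0,0]],"hand":[0.1,-1,-1,-1,-1]}'>/dev/null; python3 -c "
from h import *
goto(.6563,-.0663,.13,69.5)"
python3 -m jog '{"xyz":[[0.3,7.8,0],[0.3,7.8,0],[0.3,7.8,0]],"turn":[[0,0,-5],[0,0,-5],[0,0,-5]],"hand":[-1,-1,-1]}'>/dev/null; python3 -c "
from h import *
a=np.radians(31.8);goto(.5725+.09*np.cos(a),-.035+.09*np.sin(a),.13,121.8)
p=sense()['eef_pos'][:2]-np.array([.5725,-.035]);print(np.linalg.norm(p),np.degrees(np.arctan2(p[1],p[0])))"
```

```text
t 7.75 pos [ 0.657  -0.0674  0.1312] yaw 69.53 F [-0.4 -1.7 -2.1] M [-0.092 -0.14   0.008] w 0.0235 j7 0.833
shift [1.  0.8 1.2] turn [-0.2 -0.   0. ]
t 8.125 pos [ 0.661  -0.0499  0.1312] yaw 84.26 F [-2.6 -3.3  0.9] M [-0.178  0.221 -0.363] w 0.0233 j7 1.026
shift [18.2 60.8  0.7] turn [ -0.4  -0.4 -37.5]
0.0897559185967566 -9.564651961522598
```

```bash
python3 -m jog '{"xyz":[[0.7,9,0],[0.4,9,0],[0.4,9,0],[0.4,9,0]],"turn":[[0,0,-3.5],[0,0,-5],[0,0,-5],[0,0,-5]],"hand":[-1,-1,-1,-1]}'>/dev/null; python3 -c "
from h import *
a=np.radians(31.8);goto(.5725+.09*np.cos(a),-.035+.09*np.sin(a),.13,121.8)
p=sense()['eef_pos'][:2]-np.array([.5725,-.035]);print(np.linalg.norm(p),np.degrees(np.arctan2(p[1],p[0])))"
```

```text
t 8.625 pos [ 0.661  -0.0237  0.1312] yaw 102.27 F [-0.1 -3.6 -0. ] M [ 0.088 -0.271 -0.384] w 0.0238 j7 1.251
shift [ 4.  37.9  0.6] turn [ -0.9  -0.5 -19.5]
0.08916885059809446 7.276796536657219
```

```bash
python3 -m jog '{"xyz":[[-0.2,9,0],[0.3,9,0],[0.4,9,0],[0.4,8,0]],"turn":[[0,0,-4],[0,0,-5],[0,0,-5],[0,0,-4]],"hand":[-1,-1,-1,-1]}'>/dev/null; python3 -m jog '{"xyz":[[0,0,0]],"turn":[[0,0,0]],"hand":[-1]}'>/dev/null;python3 -c "
from h import *
a=np.radians(31.8);goto(.5725+.09*np.cos(a),-.035+.09*np.sin(a),.13,121.8)
p=sense()['eef_pos'][:2]-np.array([.5725,-.035]);print(np.linalg.norm(p),np.degrees(np.arctan2(p[1],p[0])))"
```

```text
t 9.25 pos [0.6525 0.0032 0.1311] yaw 119.67 F [-1.7  0.9 -0.5] M [ 1.037  0.563 -0.033] w 0.0236 j7 1.463
shift [-1.5  9.8  1. ] turn [-0.9 -0.4 -2.1]
0.088705163777866 25.52928888929883
```

```bash
python3 -m jog '{"xyz":[[-1,7,0],[0,0,0]],"turn":[[-0.5,-0.3,-3],[0,0,0]],"hand":[-1,-1]}'>/dev/null; python3 - <<'E'
from h import *
import json
a=np.radians(31.8);goto(.5725+.09*np.cos(a),-.035+.09*np.sin(a),.13,121.8)
p=sense()['eef_pos'][:2]-np.array([.5725,-.035]);print(np.linalg.norm(p),np.degrees(np.arctan2(p[1],p[0])))
c=camera_info("wrist");i=grab_frame("wrist")
json.dump({k:np.array(v).tolist() for k,v in c.items()},open("w4.json","w"))
cv2.imwrite("pics/w4.png",cv2.resize(i[:,:,::-1],(768,576),interpolation=cv2.INTER_CUBIC))
E
```

```text
t 9.5 pos [0.6505 0.0073 0.1312] yaw 122.41 F [-1.3  3.4 -2.2] M [0.868 0.368 0.062] w 0.0233 j7 1.5
shift [-1.5  5.2  1.1] turn [-0.6 -0.2  0.6]
0.08868108554510017 28.46346402272464
```

View pics/w4.png

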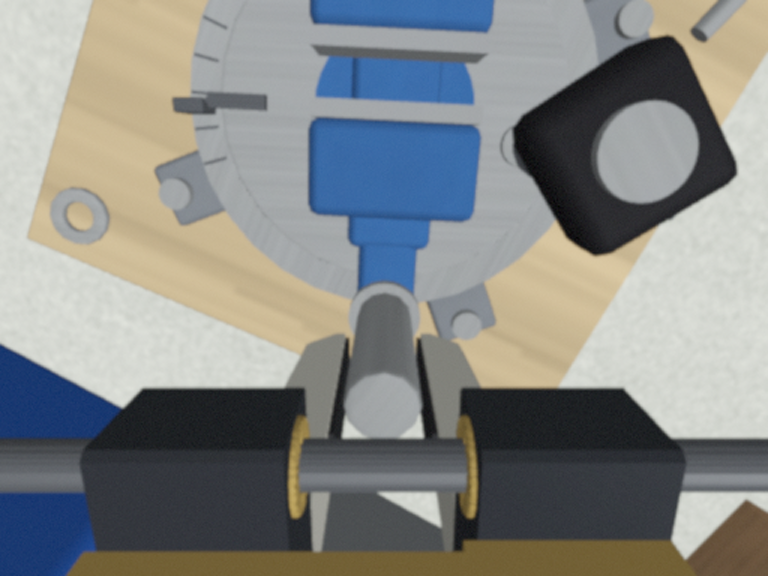

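```bash
python3 - <<'E'
import cv2
i=cv2.imread("pics/w4.png");cv2.imwrite("pics/w4c.png",cv2.resize(i[70:140,150:290],(780,390),interpolation=cv2.INTER_CUBIC))
E
```

```text
(no output)
```

View pics/w4c.png

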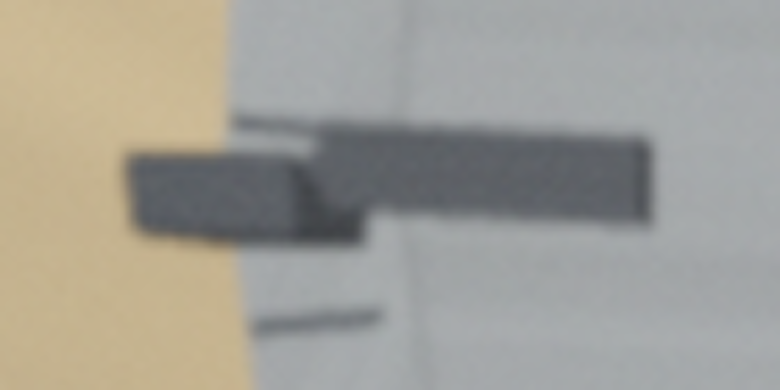

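```bash
python3 - <<'E'
from h import *
import json
c=json.load(open("w4.json"))
a=np.array([.5725,-.035])
def f(x,y,z):
    p=ray("",(150+x/5.571)/1.5,(70+y/5.571)/1.5,z,c)[:2]-a
    return np.round([np.linalg.norm(p)*1e3,np.degrees(np.arctan2(p[1],p[0]))],2)
for z in(.05,.053): print(z,"tip",f(316,165,z),"root",f(645,180,z))
for z in(.05,.055,.06,.065): print(z,"tab in",f(297,197,z),"out",f(128,193,z))
print("handle",f((383-150)*5.571,(404-70)*5.571,.164))
E
```

```text
0.05 tip [ 86.91 -60.53] root [ 59.52 -60.7 ]
0.053 tip [ 85.88 -60.43] root [ 58.83 -60.56]
0.05 tab in [ 88.65 -58.84] out [102.77 -58.86]
0.055 tab in [ 86.91 -58.68] out [100.75 -58.72]
0.06 tab in [ 85.18 -58.52] out [ 98.73 -58.58]
0.065 tab in [ 83.45 -58.35] out [ 96.71 -58.44]
handle [87.93 29.66]
```

```bash
python3 -m jog '{"xyz":[[0,3.5,0],[0,0,0]],"turn":[[0,0,-1.5],[0,0,0]],"hand":[-1,-1]}'>/dev/null; python3 - <<'E'
from h import *
goto(.5725,-.035,.13,122)
p=sense()['eef_pos'][:2]-np.array([.5725,-.035]);print(np.linalg.norm(p),np.degrees(np.arctan2(p[1],p[0])))
E
```

```text
t 9.8 pos [0.6497 0.0087 0.1311] yaw 123.8 F [-0.4  0.4 -0.3] M [ 0.592  0.294 -0.072] w 0.0232 j7 1.516
shift [88.4  6.6  1.4] turn [-0.7 -0.2  1.8]
0.08867166325069027 29.51311644948291
```

```bash
python3 -m jog '{"xyz":[[0,2.3,0],[0,0,0]],"turn":[[0,0,-0.5],[0,0,0]],"hand":[-1,-1]}'>/dev/null; python3 - <<'E'
from h import *
import json
goto(.5725,-.035,.13,122)
p=sense()['eef_pos'][:2]-np.array([.5725,-.035]);print(np.linalg.norm(p),np.degrees(np.arctan2(p[1],p[0])))
c=camera_info("wrist");i=grab_frame("wrist")
json.dump({k:np.array(v).tolist() for k,v in c.items()},open("w5.json","w"))
b=cv2.resize(i[:,:,::-1],(768,576),interpolation=cv2.INTER_CUBIC)
cv2.imwrite("pics/w5c.png",cv2.resize(b[70:140,150:290],(780,390),interpolation=cv2.INTER_CUBIC))
E
```

```text
t 10.05 pos [0.6493 0.0093 0.1311] yaw 124.23 F [ 1.4 -1.9 -0.3] M [0.382 0.107 0.024] w 0.0234 j7 1.519
shift [88.4  6.6  1.3] turn [-0.8 -0.2  2.2]
0.08862410498754533 29.97770220474608
```

View pics/w5c.png

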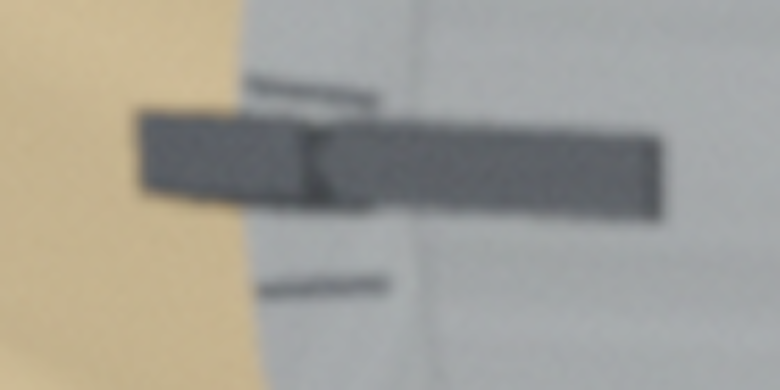

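```bash
python3 - <<'E'
from h import *
import json
c=json.load(open("w5.json"))
a=np.array([.5725,-.035])
def f(x,y,z):
    p=ray("",(150+x/5.571)/1.5,(70+y/5.571)/1.5,z,c)[:2]-a
    return np.round([np.linalg.norm(p)*1e3,np.degrees(np.arctan2(p[1],p[0]))],2)
print("tip",f(322,163,.05),"root",f(655,178,.05),"tab",f(303,157,.054),f(138,152,.054))
E
```

```text
tip [ 87.34 -58.81] root [ 59.56 -59.04] tab [ 87.5  -58.94] [101.06 -58.75]
```

```bash
python3 -m jog '{"xyz":[[0,0,0],[0,0,0],[0,0,-20],[0,0,-40],[0,0,-20],[0,0,0]],"turn":[[0,0,0],[0,0,0],[0,0,0],[0,0,0],[0,0,0],[0,0,0]],"hand":[0,0,0,0,0.1,0.1]}'>/dev/null; python3 - <<'E'
from h import *
goto(.555,.024,.21,64.5)
E
```

```text
t 10.85 pos [0.6481 0.0155 0.2185] yaw 124.64 F [-0.4 -0.  -0.4] M [ 0.04  -0.117 -0.036] w 0.051 j7 1.587
shift [71.8 60.   7.7] turn [-0.6  0.5 60.1]
```

```bash
python3 -m jog '{"xyz":[[36,30,0],[36,30,0],[0,0,0],[0,0,0],[0,0,0],[0,0,0],[0,0,0],[0,0,0]],"turn":[[-0.5,0.5,0],[0,0,0],[0,0,10],[0,0,10],[0,0,10],[0,0,10],[0,0,10],[0,0,9]],"hand":[0.29,0.29,0.29,0.29,0.29,0.29,0.29,0.29]}'>/dev/null; python3 - <<'E'
from h import *
goto(.555,.024,.21,64.5)
E
```

```text
t 11.85 pos [0.5469 0.0255 0.2156] yaw 64.0 F [-0.6 -0.5 -0.9] M [ 0.04  -0.159  0.073] w 0.0601 j7 0.618
shift [-7.9  2.3  5.5] turn [-0.6 -0.4 -0.5]
```

```bash
python3 -m jog '{"xyz":[[-9,2.5,0],[0,0,0]],"turn":[[-0.6,-0.4,-0.5],[0,0,0]],"hand":[0.29,0.29]}'>/dev/null; python3 - <<'E'
from h import *
import json
goto(.555,.024,.137,64.5)
c=camera_info("wrist");i=grab_frame("wrist")
json.dump({k:np.array(v).tolist() for k,v in c.items()},open("w6.json","w"))
cv2.imwrite("pics/w6.png",cv2.resize(i[:,:,::-1],(768,576),interpolation=cv2.INTER_CUBIC))
E
```

```text
t 12.1 pos [0.5563 0.0238 0.2152] yaw 64.8 F [-0.5 -0.8  0.3] M [ 0.006 -0.134 -0.009] w 0.0602 j7 0.636
shift [ 1.2 -0.3 78.2] turn [-0.  -0.   0.3]
```

View pics/w6.png

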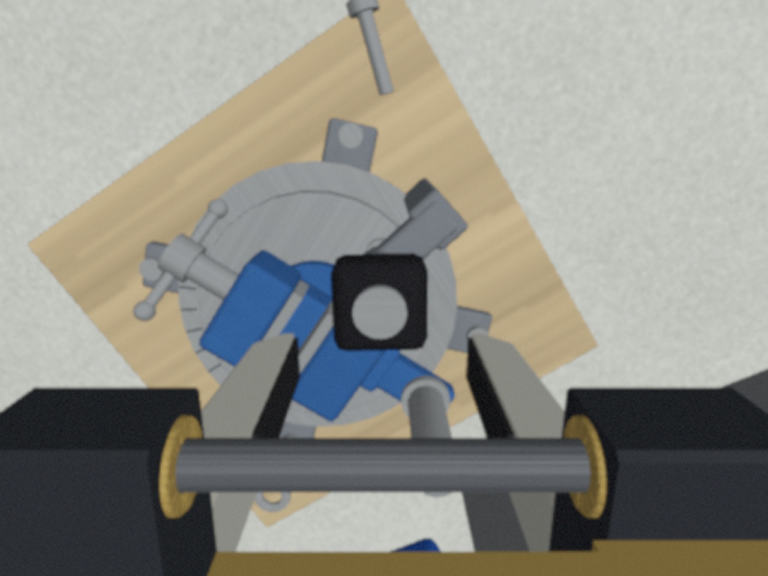

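```bash
python3 -m jog '{"xyz":[[1,0,20],[0,0,30],[0,0,26],[0,0,0]],"turn":[[0,0,0],[0,0,0],[0,0,0],[0,0,0]],"hand":[0.29,0.29,0.29,0.29]}'>/dev/null; python3 - <<'E'
from h import *
goto(.555,.024,.137,64.5)
E
```

```text
t 12.65 pos [0.5553 0.0249 0.1374] yaw 65.12 F [0.  0.  0.1] M [-0.029 -0.164 -0.02 ] w 0.0599 j7 0.565
shift [-0.1 -0.9  0.3] turn [ 0.1 -0.1  0.6]
```

Grip, then turn clockwise with torque readings.

```bash
python3 -m jog '{"xyz":[[0,-1,0],[0,0,0],[0,0,0],[0,0,0]],"turn":[[0,0,0.5],[0,0,0],[0,0,0],[0,0,0]],"hand":[0.29,-1,-1,-1]}'>/dev/null; python3 -c "
from h import *
goto(.555,.024,.137,10)"
python3 -m jog '{"xyz":[[0,0,0],[0,0,0],[0,0,0]],"turn":[[0,0,5],[0,0,5],[0,0,5]],"hand":[-1,-1,-1]}' >/dev/null
python3 -c "
from h import *
goto(.555,.024,.137,10)"
python3 -m jog '{"xyz":[[0,0,0],[0,0,0],[0,0,0]],"turn":[[0,0,5],[0,0,5],[0,0,5]],"hand":[-1,-1,-1]}' >/dev/null
python3 -c "
from h import *
goto(.555,.024,.137,10)"
```

```text
t 13.15 pos [0.5556 0.0227 0.1397] yaw 64.63 F [ 1.2  0.6 -3.9] M [ 0.072 -0.296  0.117] w 0.0435 j7 0.562
shift [1.1 0.9 2.7] turn [ 0.1  0.1 54.6]
t 13.525 pos [0.5555 0.0226 0.1397] yaw 49.34 F [-0.7 -1.4 -2.5] M [-0.257 -0.027  0.232] w 0.0444 j7 0.346
shift [1.3 0.8 2.7] turn [ 0.1  0.1 39.3]
t 13.9 pos [0.5554 0.0225 0.1397] yaw 34.04 F [-0.4 -0.4 -1.7] M [-0.283 -0.015  0.177] w 0.0437 j7 0.13
shift [1.5 0.5 2.7] turn [ 0.1  0.1 24. ]
```

```bash
cat > m.py <<'E'
from h import *
s=sense();v=R.from_quat(np.r_[s["orientation"][1:],s["orientation"][0]]).as_matrix()[:,1]
print("yaw",round(np.degrees(np.arctan2(v[1],v[0])),1),"Mz",round(s["moment"][2],3),"F",np.round(s["wrist_force"],1),"w",round(s["gripper_width"],4),"t",s["clock"])
E
for k in 1; do
python3 -m jog '{"xyz":[[0,0,0],[0,0,0]],"turn":[[0,0,5],[0,0,5]],"hand":[-1,-1]}' >/dev/null; python3 m.py
python3 -m jog '{"xyz":[[0,0,0],[0,0,0]],"turn":[[0,0,5],[0,0,5]],"hand":[-1,-1]}' >/dev/null; python3 m.py
python3 -m jog '{"xyz":[[0,0,0],[0,0,0]],"turn":[[0,0,5],[0,0,5]],"hand":[-1,-1]}' >/dev/null; python3 m.py
done
```

```text
yaw 23.8 Mz 0.203 F [-0.1 -0.6 -1.6] w 0.044 t 14.15
yaw 13.6 Mz 0.186 F [ 0.3 -0.4 -1.8] w 0.044 t 14.4
yaw 3.4 Mz 0.189 F [ 0.8 -0.7 -1.6] w 0.044 t 14.65
```

```bash

python3 -m jog '{"xyz":[[0,0,0],[0,0,0]],"turn":[[0,0,4],[0,0,4]],"hand":[-1,-1]}' >/dev/null; python3 m.py
python3 -m jog '{"xyz":[[0,0,0],[0,0,0]],"turn":[[0,0,4],[0,0,4]],"hand":[-1,-1]}' >/dev/null; python3 m.py
python3 -m jog '{"xyz":[[0,0,0],[0,0,0]],"turn":[[0,0,4],[0,0,4]],"hand":[-1,-1]}' >/dev/null; python3 m.py
```

```text
yaw -4.7 Mz 0.214 F [ 0.6 -0.9 -1.2] w 0.0437 t 14.9
yaw -12.9 Mz 0.243 F [ 0.1 -0.7 -1.2] w 0.0441 t 15.15
yaw -21.0 Mz 0.349 F [ 0.1 -0.4 -1.4] w 0.0442 t 15.4
```

```bash

python3 -m jog '{"xyz":[[0,0,0],[0,0,0]],"turn":[[0,0,2],[0,0,2]],"hand":[-1,-1]}' >/dev/null; python3 m.py
python3 -m jog '{"xyz":[[0,0,0],[0,0,0]],"turn":[[0,0,2],[0,0,2]],"hand":[-1,-1]}' >/dev/null; python3 m.py
```

```text
yaw -25.0 Mz 0.432 F [ 0.1 -1.5 -1.6] w 0.0437 t 15.65
yaw -29.2 Mz 0.459 F [-0.1 -1.6 -0.3] w 0.0438 t 15.9
```

```bash

python3 -m jog '{"xyz":[[0,0,0]],"turn":[[0,0,0.8]],"hand":[-1]}' >/dev/null; python3 m.py
python3 -m jog '{"xyz":[[0,0,0]],"turn":[[0,0,0.8]],"hand":[-1]}' >/dev/null; python3 m.py
python3 -m jog '{"xyz":[[0,0,0]],"turn":[[0,0,0]],"hand":[-1]}' >/dev/null; python3 m.py
```

```text
yaw -30.0 Mz 0.426 F [-0.4 -2.  -0.3] w 0.0442 t 16.025
yaw -30.9 Mz 0.431 F [ 1.2 -2.1 -0.9] w 0.0436 t 16.15
yaw -30.9 Mz 0.34 F [ 0.2 -0.8  0.3] w 0.0439 t 16.275
```

```bash
python3 -m jog '{"xyz":[[0,0,0],[0,0,0],[0,0,-20],[0,0,-40],[0,0,-50],[0,0,-40],[0,0,0]],"turn":[[0,0,0],[0,0,0],[0,0,0],[0,0,0],[0,0,0],[0,0,0],[0,0,0]],"hand":[0.29,0.29,0.29,0.29,0.29,0.29,0.29]}'>/dev/null
python3 - <<'E'
from h import *
goto(.5725,-.035,.3,0)
i=grab_frame("wrist");import json
c=camera_info("wrist");json.dump({k:np.array(v).tolist() for k,v in c.items()},open("w7.json","w"))
cv2.imwrite("pics/w7.png",cv2.resize(i[:,:,::-1],(768,576),interpolation=cv2.INTER_CUBIC))
E
```

```text
t 17.15 pos [0.5559 0.0262 0.2957] yaw -31.08 F [-0.1  0.6  0.1] M [ 0.017 -0.052 -0.005] w 0.0601 j7 -0.731
shift [-43.9  45.8  -4.2] turn [  0.3  -0.1 -31.1]
```

View pics/w7.png

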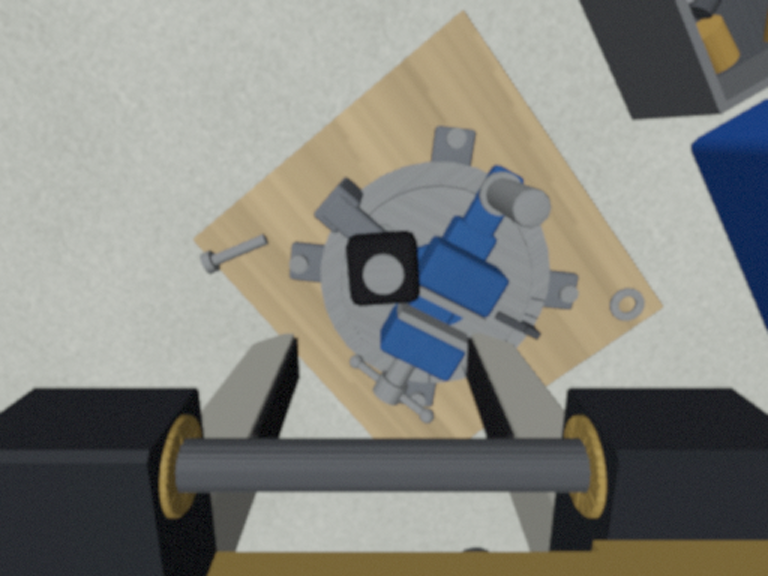

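```bash
python3 - <<'E'
from h import *
import json
for n in("w6","w7"):
    c=json.load(open(n+".json"));i=cv2.imread(f"pics/{n}.png");y0,x0=(230,310)
    m=(i.max(2)<45).astype(np.uint8);m[345 if n=="w6" else 320:]=0;m[:,:300]=0;m[:,450:]=0
    m=cv2.morphologyEx(m,cv2.MORPH_OPEN,np.ones((9,9)))
    cs=max(cv2.findContours(m,0,2)[0],key=cv2.contourArea)[:,0]
    P=np.array([ray("",u/1.5,v/1.5,.167,c)[:2] for u,v in cs],np.float32)*1000
    print(n,cv2.minAreaRect(P))
c=json.load(open("w7.json"));a=np.array([.5725,-.035])
i=cv2.imread("pics/w7.png");cv2.imwrite("pics/w7c.png",cv2.resize(i[290:355,480:570],(800,578),interpolation=cv2.INTER_CUBIC))
E
```

```text
w6 ((549.6819458007812, 25.712127685546875), (40.9286003112793, 41.795955657958984), 64.73944854736328)
w7 ((553.7952880859375, 26.231990814208984), (43.08670425415039, 40.802001953125), 62.72578430175781)
```

View pics/w7c.png

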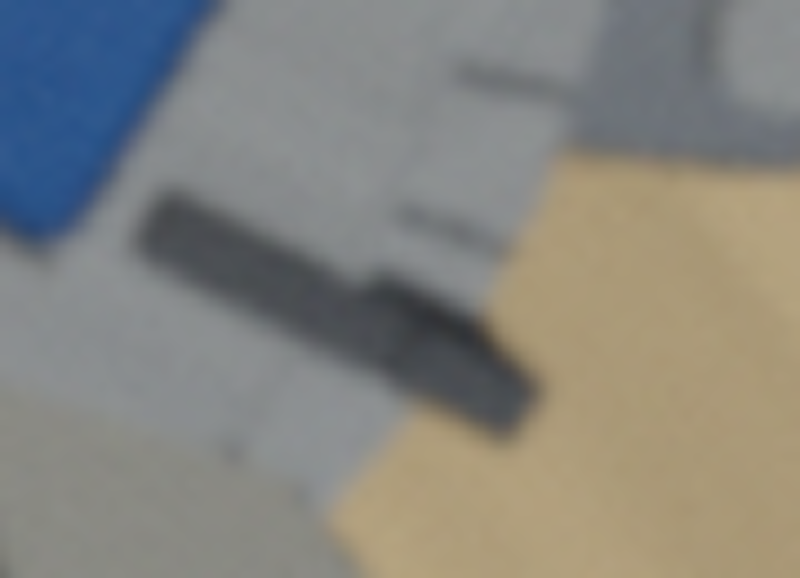

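```bash
python3 - <<'E'
from h import *
import json
c=json.load(open("w7.json"));a=np.array([.5725,-.035])
def f(x,y,z):
    p=ray("",(480+x/8.89)/1.5,(290+y/8.89)/1.5,z,c)[:2]-a
    return np.round([np.linalg.norm(p)*1e3,np.degrees(np.arctan2(p[1],p[0]))],2)
print("root",f(155,225,.05),"tip",f(375,335,.05),"tab",f(405,345,.054),f(520,412,.054))
E
python3 -c "
from workcell import *
print(sense()['clock'],sense()['wrist_force']);sign_off()"
```

```text
root [ 59.2  -61.25] tip [ 84.12 -60.38] tab [ 85.43 -59.49] [ 99.04 -59.81]
17.2 [ 0.46895465 -0.27373631 -0.37212932]
the job is handed in; nothing more can be done
```

The job is done and handed in at 17.2 s of the 72 s allowed. My last pointer check came out about 0.6–0.9° worse than the earlier one.

- **Loosening:** I turned the knob about 0.95 rad counter-clockwise, until only its free friction of about 0.2 N m was left.
- **Swinging:** I swung the head about 52° by its handle. While the handle was still held, a close look put the pointer within about 0.2° of the index tab.
- **Tightening:** I turned the knob clockwise past its old position. The torque levelled off at about 0.43 N m, roughly 0.235 above free friction, or about 78 N on the shoe.
- **After letting go:** the knob stood about 3.6° back from the hand's last angle, because it eased back or the fingers slipped on it. I estimate the clamp now holds about 65 N. The measured torque rose faster per radian than stated; going by the stated rate instead would give about 45 N, still above the 40 N minimum.

**Last pointer check:** from farther away, after clamping, the pointer tip read −60.4° and the tab −59.5° to −59.8°. That picture is coarse, so I put most of the difference down to measuring error, but a small misalignment is possible.

**Other checks:** the bolt and washer appear in the last picture and the arm never went near them. I did not recheck the other loose items or compare the tab's position before and after. The hand was open, 130 mm above the knob, with no force on the wrist.

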